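# Hold open the scrap-metal box with its lifting lever

### The arm

A 7-joint arm with a two-finger parallel gripper is mounted at the origin on the work surface. World frame = base frame: x ahead of the robot, y to its left, z up, the work surface at z = 0. Lengths are in m, angles in degrees, forces in N, time in s.
With the tool pointing down it reaches from about 0.425 to 0.875 m from the base axis. Payload 4.7 kg.
Tool frame: the origin (TCP) lies on the mounting face of the last link; the fingertips stand 182 mm ahead of it and the grasp point (between the pads) lies 164 mm ahead of it; z points along the fingers, y is the line along which they close (so a half turn about z gives the same grasp; the last joint's range is limited). The gripper opens to 87 mm and grips with 3 to 60 N. Pads are 19 mm wide; open, the fingers measure 117 mm over their backs; the gripper's body (75 mm by 190 mm) begins 51 mm behind the grasp point.
Start: joints at [64.922, 18.392, -4.016, 83.108, 1.295, 78.541, -3.26], TCP at [0.284, -0.585, 0.405] pointing down, gripper open.
Joint ranges: [-163.93, 163.93], [-17.29, 119.83], [-79.2, 71.16], [3.27, 140.29], [-89.18, 269.18], [5.43, 117.66], [-154.24, 154.24]. Speed limits (degrees/s): [147.25, 147.25, 180, 180, 180, 180, 180].

### API

Orientations are given as [roll, pitch, yaw] about the fixed x, y, z axes, in that order (R = Rz(yaw) Ry(pitch) Rx(roll)).
In Python, from cell import env gives the robot as it stands.
- The arm moves only by the tool servo_tool, never from a script. Its argument "plan" is a list of rows, each an object with "xyz": the shift along the tool's x, y, z in cm, a list of three; "twist": the turn, a rotation vector about the tool's x, y, z in degrees, a list of three; "jaw": the closure, from 0 (fully open) to 1 (shut). In form: [{"xyz": [x, y, z], "twist": [wx, wy, wz], "jaw": jaw}, ...]. A call has 1 to 10 rows; each row is the pose to reach, as a shift and turn from the pose commanded when the call began, along the tool's axes at that moment; what a row does not reach only later rows make up. A row lasts 1/12 s, in which the tool goes at most 41.7 mm and 7.16 degrees, less where a joint would pass 70% of its speed; a pose out of reach is approached as far as the arm can. A call with a gripper value outside its range is refused whole. The fingers move at their own pace and stop on an object; "newtons" is the grip in N (left out, the last holds). Time passes only in rows, so rows that repeat a pose let the fingers close. It gives the time, the measured TCP pose, the force, the opening and the grip force at its end, in the units of the state.
- env.get_obs(): the state, without advancing time (a new reading comes with each control period).
- env.read_camera(name): name is "scene" or "top" or "wrist"; returns a dict with "img" (480x640x3 uint8, red, green, blue), "camera_matrix" (3x3 intrinsics, pixels), "R" (3x3) and "t" (3): a world point X has camera coordinates R X + t. Camera axes: x right, y down, z forward; pixel columns grow to the right and rows downward; lengths in m; the calibration is good to about 2 mm. The wrist camera is an equidistant fisheye: a pixel r from the principal point sees the ray r / f radians off the axis. A picture is of the moment at which its call begins. There is no depth.
- env.sign_off(): hands the job in; it is judged then, once.
The state is a dict: "time_s": time; "qpos": joint angles; "joint_velocities": joint speeds; "effort": joint torques, N m; "tool_pos": TCP position; "tool_rot": TCP orientation; "force": force on the tool from outside, world axes, zero at the start; "wrist_torque": the same for the moment, N m; "grip_width": finger opening in m; "grasp_force": force on a finger pad.
Only numpy, scipy, OpenCV 4.12 (cv2) and the standard library are available. Lean on these libraries where they do the work, as an engineer would, in place of code of your own. Each camera call takes 0.05 s, during which the arm holds its last target. There are 200 camera calls.

### The job

Push the yellow safety stop aside by its peg until it is swung fully out from under the lever, then press the red pad at the lever's long end down with the fingertips until the free edge of the heavy steel flap is raised by about 25 mm or more, and finish while still holding the lever down so that a workmate can drop offcuts in. Nothing is to be grasped: leave the lever lying in its fulcrum, do not touch the flap itself, and leave the other things on the bench where they are.

Things in the scene. Friction and masses are not known exactly. Their poses are not given: they have to be found in the camera images.
- station: fixed lifter on a plywood board 10 thick. Origin on the table surface right below the fulcrum pin, z up. The lever lies along its y: +y to the long end with the red pad, -y to the blue scrap box; -x is the side of the yellow stop. Grey fulcrum cheeks: x +-25, y +-18, 108 high. Board: x -132..38, y -80..205 and under the box; the pad overhangs the bare table beyond it
- box_floor (a point): centre of the inner floor of the blue scrap box, 14 above the table, at station x 0, y -168; the box is 150 x 150 outside, its rim 91 above the table
- flap: heavy (about 2.8 kg) steel flap closing the box, 160 x 185 x 12, hinged at its edge farthest from the fulcrum. Origin on the hinge axis, at the underside; y runs from hinge to free edge. Shut it lies level, underside 91 above the table. The lever's short end lies under its free edge. It falls shut by its own weight
- flap_edge (a point): top of the middle of the flap's free edge, 185 from the hinge; 103 above the table when shut
- lever: loose aluminium bar (about 0.2 kg), 24 wide, 8 thick, 340 long; its brass cross pin (12 dia) lies in the fulcrum's open notches. Origin at the pin's centre, 96 above the table; its frame is level and parallel to the station's at the start, while the bar slopes up 0.2 rad to the long end. Short arm 80 to the end that touches the flap from below, long arm 250 to the pad's centre
- lever_pad (a point): centre of the top of the red pad (48 dia) on the lever's long end, 161 above the table at the start. Pressed (about 3 to 7 N) it goes almost straight down (under 10 sideways), at most about 130 until it meets the table; the flap's edge rises by about 0.36 of its travel
- stop (a joint): yellow swing stop turning about a vertical pin at station x -60, y 150. At 0 its tall post is under the lever and blocks it after about 10 of travel; it grows as the post swings towards the long end (counter-clockwise from above). Lever clear above about 0.95; mechanical end 1.3 (fully out). Starts at 0 to 0.25; stays where left (friction 0.05 N m)
- stop_peg (a point): top centre of the stop's upright handle peg (16 dia, black cap 22 dia), 74 above the table, free from 27 up; 45 from the pivot pin, away from the post. At stop 0 it is at station x -105, y 150; pushed towards station -y (about 1 N), on an arc about the pin, it opens the stop
- stop_post (a point): top centre of the stop's yellow post (24 dia), 60 from the pivot pin, 112 above the table
- jar: bystander: open glass jar, 72 dia x 95 tall, beside the lever's long arm on the side away from the stop; origin at the centre of its underside; leave it alone
- dish: bystander: small steel bowl, 72 dia x 24 tall, near the lever's pad on the stop's side; origin at the centre of its underside; leave it alone
- pliers: bystander: white-handled pliers lying flat, about 170 long, 15 high; origin near the jaw pivot, x towards the jaws; leave it alone
- flux_bottle: bystander: blue bottle with black cap, 60 dia x 170 tall; origin at the centre of its underside; leave it alone
- solder_tin: bystander: round metal tin with brass lid, 68 dia x 50 tall; origin at the centre of its underside; leave it alone
- hammer: bystander: hammer with wooden handle, 260 long, lying flat; origin on the table below it; leave it alone
- bench_block: bystander: square steel bench block, 75 x 75 x 30; origin at the centre of its underside; leave it alone

How it is judged:
By the outcome, as a careful person would: the job done as asked, in the order asked, and still so for the second after the job is handed in, while the arm keeps its last pose, push and grip.
It also fails if it takes over 45 s, if anything falls off the work surface, if the arm or the gripper's body presses on something with over 40 N, if the wrist force passes 120 N, or if a joint passes its speed limit or range.

## Working session

There is one attempt and no reset: what is moved stays moved. The work goes in short steps, Python scripts to look and compute and a tool call to move; the robot and the scene stay as the last step left them, time stands still between calls to the robot, and variables do not carry over. Pictures are saved under pics/ and viewed, at most 10 in all, crops included, and the job is handed in when it is done.

Besides the shell and the picture viewer there is one more tool, called after "Call:" by a JSON object that holds its "api" and its "payload", one argument or row to a line. servo_tool: Moves the arm, as the interface text tells. Its arguments: {"type":"object","properties":{"plan":{"type":"array","items":{"type":"object","properties":{"xyz":{"type":"array","items":{"type":"number"}},"twist":{"type":"array","items":{"type":"number"}},"jaw":{"type":"number"}}}},"newtons":{"type":"number"}},"required":["plan"]}

```bash
mkdir -p pics; cat > h.py <<'E'
import numpy as np, cv2
from cell import env
def cam(n,save=None):
    c=env.read_camera(n)
    if save: cv2.imwrite('pics/'+save,cv2.cvtColor(c['img'],cv2.COLOR_RGB2BGR))
    return c
def ray(c,u,v,z):
    K=np.array(c['camera_matrix']);R=np.array(c['R']);t=np.array(c['t'])
    d=R.T@np.linalg.inv(K)@[u,v,1];o=-R.T@t
    return o+d*(z-o[2])/d[2]
def proj(c,X):
    p=np.array(c['camera_matrix'])@(np.array(c['R'])@X+np.array(c['t']));return p[:2]/p[2]
E
python3 - <<'E'
from h import *
print(env.get_obs())
for n in('top','scene'):
    c=cam(n,n+'0.png');print(n,c['camera_matrix'],c['R'],c['t'])
    h=cv2.cvtColor(c['img'],cv2.COLOR_RGB2HSV)
    for nm,lo,hi in(('red',(0,150,80),(6,255,255)),('red2',(172,150,80),(180,255,255)),('yel',(22,140,100),(34,255,255))):
        k,l,s,ce=cv2.connectedComponentsWithStats(cv2.inRange(h,lo,hi))
        print(nm,[(s[i].tolist(),ce[i].round(1).tolist()) for i in range(1,k) if s[i,4]>25])
E
```

```text
{'time_s': 0.0, 'qpos': array([64.92147951, 18.44034449, -4.01627875, 83.17714274,  1.29614166,
       78.5392866 , -3.26069845]), 'joint_velocities': array([-0.01569646, -0.06824324, -0.05174566,  0.00894375,  0.02512448,
       -0.01154912, -0.03205964]), 'effort': array([-2.51755080e-05, -4.91289496e+01, -4.03907290e-01, -3.12527633e+01,
       -6.38609659e-02,  4.36439062e-02,  1.91382642e-04]), 'tool_pos': array([ 0.2836648 , -0.58460428,  0.40362707]), 'tool_rot': array([-1.79888538e+02,  6.65869933e-03,  2.58885649e+01]), 'force': array([-0.32163047, -0.18759828, -0.44429415]), 'wrist_torque': array([-0.01831473,  0.02924504, -0.01384519]), 'grasp_force': 0.0, 'grip_width': 0.0870818930821933}
top [[572.00407747   0.         324.80017212]
 [  0.         572.00407747 244.75057807]
 [  0.           0.           1.        ]] [[-0.01708323 -0.9994505  -0.02840525]
 [-0.98553909  0.02162194 -0.16806305]
 [ 0.16858488  0.02512343 -0.98536691]] [0.00826148 0.54420036 1.38953626]
red [([417, 76, 137, 74, 6886], [483.8, 104.6]), ([24, 179, 65, 137, 2868], [63.1, 251.6]), ([228, 185, 20, 20, 312], [238.0, 194.5])]
red2 []
yel [([274, 217, 8, 16, 91], [277.3, 224.9]), ([275, 240, 7, 8, 40], [278.6, 242.8])]
scene [[434.99591957   0.         318.20282507]
 [  0.         434.99591957 233.59632049]
 [  0.           0.           1.        ]] [[ 0.87266392  0.48797846  0.01829504]
 [ 0.36060425 -0.61870953 -0.69797069]
 [-0.32927535  0.61569111 -0.71589259]] [-0.48663279 -0.11447456  1.40913765]
red [([355, 108, 102, 63, 2772], [403.5, 137.8]), ([375, 187, 17, 14, 198], [383.1, 193.5]), ([286, 343, 136, 137, 10265], [358.7, 419.7])]
red2 []
yel [([373, 122, 9, 7, 46], [377.5, 124.9]), ([351, 222, 17, 24, 154], [360.9, 235.7]), ([329, 229, 10, 7, 45], [333.8, 231.9]), ([121, 355, 27, 25, 437], [133.7, 367.3])]
```

View pics/top0.png

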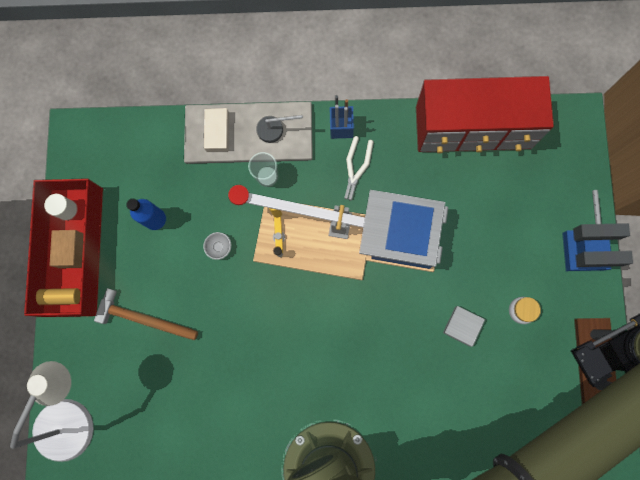

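View pics/scene0.png

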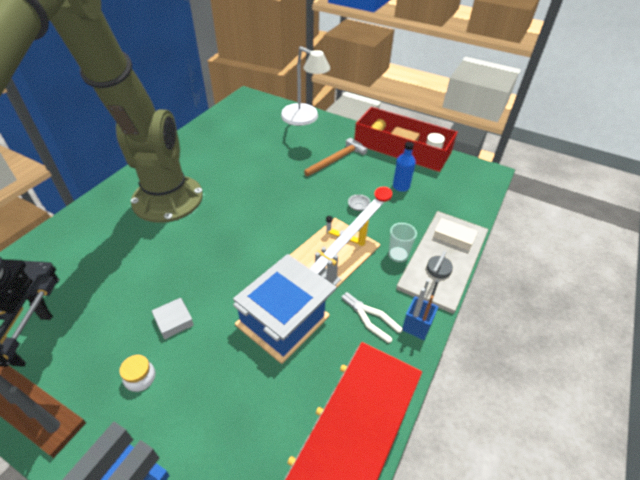

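The top view shows the pad at (238,194), the fulcrum pin near (340,220), the stop's black peg near (278,251), the dish at (217,246) and the jar at (263,170). In the scene view the peg is near (329,218).

```bash
python3 - <<'E'
from h import *
c=cam('top');s=cam('scene')
g=c['img'][238:262,266:292].max(2); m=(g<60).astype(np.uint8)
k,l,st,ce=cv2.connectedComponentsWithStats(m);print([(st[i].tolist(),(ce[i]+[266,238]).round(1)) for i in range(1,k)])
g=s['img'][208:232,318:342].max(2); m=(g<70).astype(np.uint8)
k,l,st,ce=cv2.connectedComponentsWithStats(m);print([(st[i].tolist(),(ce[i]+[318,208]).round(1)) for i in range(1,k)])
pad=ray(c,238,194.5,.161);print('pad',pad,ray(s,383.1,193.5,.161))
print('peg',ray(c,278,250.5,.074),ray(s,329,218.5,.074))
# lever axis: bar centre points (white) rows
h=cv2.cvtColor(c['img'],cv2.COLOR_RGB2HSV)
w=cv2.inRange(h,(0,0,190),(180,45,255));w[:, :250]=0;w[:,330:]=0;w[:190]=0;w[235:]=0
ys,xs=np.nonzero(w);P=[]
for x in range(256,326,8):
    y=ys[xs==x]
    if len(y):
        r=(pad[1]-ray(c,x,y.mean(),.14)[1]); P.append(ray(c,x,y.mean(),.15-.2*r)[:2])
P=np.array(P);vx,vy,_,_=cv2.fitLine(P.astype(np.float32),cv2.DIST_L2,0,.01,.01).ravel()
if vy<0:vx,vy=-vx,-vy
print('dir',vx,vy)
yd=np.array([vx,vy]);xd=np.array([vy,-vx])
org=pad[:2]-yd*0.235
# pad local: 250*cos.2 minus
print('org',org,'yaw',np.degrees(np.arctan2(-vx,vy)))
peg=ray(c,278,250.5,.074)[:2]; d=peg-org; print('peg st',d@xd,d@yd)
piv=org-.06*xd+.15*yd; print('pivot',piv)
print('dish',ray(c,217,246,.024),'jar',ray(c,263,166,.095))
E
python3 -c "
import cv2
a=cv2.imread('pics/top0.png')[150:290,190:390];cv2.imwrite('pics/crop.png',cv2.resize(a,None,fx=4,fy=4,interpolation=cv2.INTER_CUBIC))"
```

```text
[([9, 10, 7, 7, 29], array([278.3, 250.6]))]
[([9, 9, 5, 5, 21], array([328.6, 219. ]))]
pad [0.64896266 0.19684725 0.161     ] [0.6517991  0.19160825 0.161     ]
peg [0.52766907 0.1124394  0.074     ] [0.52988399 0.1104288  0.074     ]
dir 0.19042592 0.98170155
org [ 0.60421257 -0.03385262] yaw -10.977641
peg st -0.1030006596918615 0.12903924069529846
pivot [0.57387436 0.12482817]
dish [0.55086752 0.27453766 0.024     ] jar [0.73814137 0.14689103 0.095     ]
```

View pics/crop.png

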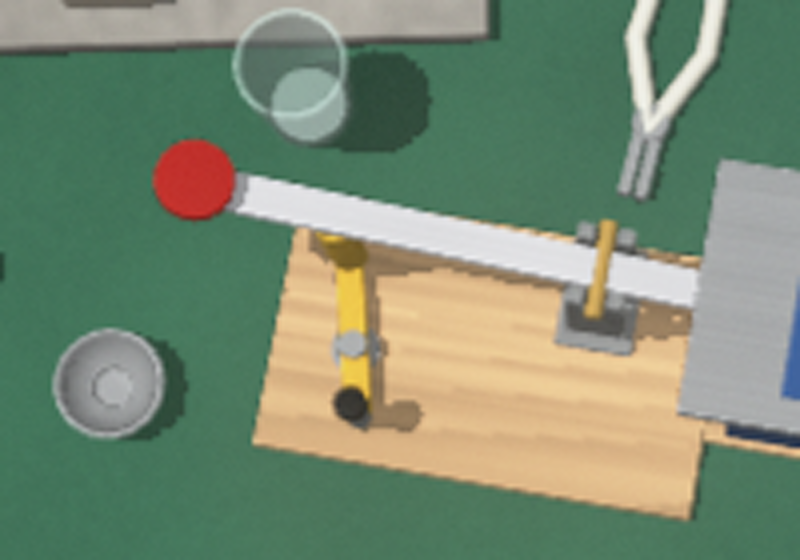

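Call:
{"api": "servo_tool", "payload": {
  "plan": [
    {"xyz": [26, -28, 0], "twist": [0, 0, 0], "jaw": 1},
    {"xyz": [26, -28, 0], "twist": [0, 0, 0], "jaw": 1},
    {"xyz": [26, -28, 0], "twist": [0, 0, 0], "jaw": 1},
    {"xyz": [26, -28, 0], "twist": [0, 0, 0], "jaw": 1},
    {"xyz": [26, -28, 0], "twist": [0, 0, 0], "jaw": 1},
    {"xyz": [26, -28, 0], "twist": [0, 0, 0], "jaw": 1},
    {"xyz": [26, -28, 0], "twist": [0, 0, 0], "jaw": 1},
    {"xyz": [26, -28, 0], "twist": [0, 0, 0], "jaw": 1},
    {"xyz": [26, -28, 0], "twist": [0, 0, 0], "jaw": 1},
    {"xyz": [26, -28, 0], "twist": [0, 0, 0], "jaw": 1}
  ],
  "newtons": 10
}}

```text
time_s: 1.03
tool_pos: [0.3976, -0.2121, 0.4051]
tool_rot: [-179.9, -0.1, 26.5]
force: [0.6, 0.5, 1.3]
grip_width: 0.0286
grasp_force: 0.0
```

Call:
{"api": "servo_tool", "payload": {
  "plan": [
    {"xyz": [26, -28, 0], "twist": [0, 0, 0], "jaw": 1},
    {"xyz": [26, -28, 0], "twist": [0, 0, 0], "jaw": 1},
    {"xyz": [26, -28, 0], "twist": [0, 0, 0], "jaw": 1},
    {"xyz": [26, -28, 0], "twist": [0, 0, 0], "jaw": 1},
    {"xyz": [26, -28, 0], "twist": [0, 0, 0], "jaw": 1},
    {"xyz": [26, -28, 0], "twist": [0, 0, 0], "jaw": 1},
    {"xyz": [26, -28, 0], "twist": [0, 0, 0], "jaw": 1},
    {"xyz": [26, -28, 0], "twist": [0, 0, 0], "jaw": 1},
    {"xyz": [26, -28, 0], "twist": [0, 0, 0], "jaw": 1},
    {"xyz": [26, -28, 0], "twist": [0, 0, 0], "jaw": 1}
  ]
}}

```text
time_s: 1.87
tool_pos: [0.5069, 0.1533, 0.4051]
tool_rot: [-179.7, -0.2, 26.4]
force: [-1.2, 0.7, 0.4]
grip_width: 0.001
grasp_force: 0.0
```

Call:
{"api": "servo_tool", "payload": {
  "plan": [
    {"xyz": [0, 0, 4], "twist": [0, 0, 0], "jaw": 1},
    {"xyz": [0, 0, 7], "twist": [0, 0, 0], "jaw": 1},
    {"xyz": [0, 0, 7], "twist": [0, 0, 0], "jaw": 1},
    {"xyz": [0, 0, 7], "twist": [0, 0, 0], "jaw": 1}
  ]
}}

```text
time_s: 2.2
tool_pos: [0.5066, 0.1455, 0.3337]
tool_rot: [-179.9, 0.2, 25.9]
force: [0.3, 0.6, 0.8]
grip_width: 0.0003
grasp_force: 0.0
```

```bash
python3 - <<'E'
from h import *
o=env.get_obs();print(o['tool_pos'],o['tool_rot'],o['force'],o['grip_width'],o['qpos'])
c=cam('top');w=cam('wrist')
a=cv2.resize(c['img'][150:290,190:390],None,fx=2,fy=2);a=np.vstack([a,np.zeros((200,400,3),np.uint8)]);b=w['img'][:,120:520]
cv2.imwrite('pics/b.png',np.hstack([a,b])[:,:,::-1])
E
```

```text
[0.50662171 0.1454685  0.33371867] [-179.92369992    0.1960837    25.88996688] [0.34113308 0.59497534 0.78456582] 0.0002850150329922048 [ 23.5830464   10.43538667 -46.34106235 104.4400879    8.01619001
  68.707102   -89.34467838]
```

View pics/b.png

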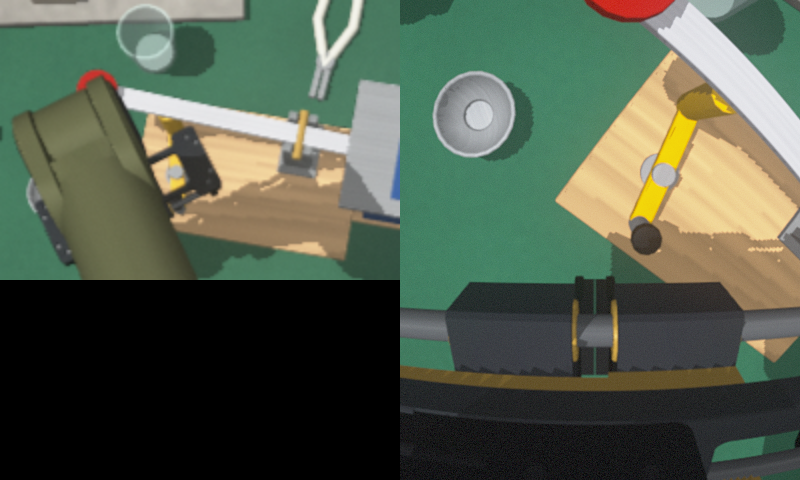

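The wrist view shows the peg cap at (366,235) in the full image and the pivot at about (384,173). The dish is clear.

```bash
cat >> h.py <<'E'
def fray(c,u,v,z):
    K=np.array(c['camera_matrix']);R=np.array(c['R']);t=np.array(c['t'])
    x=np.array([(u-K[0,2])/K[0,0],(v-K[1,2])/K[1,1]]);r=np.linalg.norm(x)
    d=R.T@np.array([*(x/r*np.sin(r)),np.cos(r)]);o=-R.T@t
    return o+d*(z-o[2])/d[2]
E
python3 - <<'E'
from h import *
w=cam('wrist');o=env.get_obs()
print(o['tool_pos'],o['tool_rot'])
peg=fray(w,366.5,235,.074);print('peg',peg,'pivot',fray(w,384,173,.035))
h=cv2.cvtColor(w['img'],cv2.COLOR_RGB2HSV);m=cv2.inRange(h,(0,150,80),(6,255,255))
print('pad px',np.argwhere(m).min(0),np.argwhere(m).max(0),m.sum()/255)
E
```

```text
[0.50793207 0.14610587 0.33690391] [179.93812427  -0.18613392  25.85372524]
peg [0.53236374 0.11903555 0.074     ] pivot [0.5750483  0.11984299 0.035     ]
pad px [  0 303] [ 24 394] 1578.0
```

Call:
{"api": "servo_tool", "payload": {
  "plan": [
    {"xyz": [0, -0.4, 4], "twist": [0, 0, 0], "jaw": 1},
    {"xyz": [0, -0.4, 8], "twist": [0, 0, 0], "jaw": 1},
    {"xyz": [0, -0.4, 9.4], "twist": [0, 0, 0], "jaw": 1},
    {"xyz": [0, -0.4, 9.4], "twist": [0, 0, 0], "jaw": 1},
    {"xyz": [0, -0.4, 9.4], "twist": [0, 0, 0], "jaw": 1}
  ]
}}

```text
time_s: 2.77
tool_pos: [0.5061, 0.1497, 0.242]
tool_rot: [180.0, -0.1, 25.9]
force: [1.0, -0.1, 0.1]
grip_width: 0.0005
grasp_force: 0.0
```

Call:
{"api": "servo_tool", "payload": {
  "plan": [
    {"xyz": [0, 0.8, 0], "twist": [0, 0, 0], "jaw": 1},
    {"xyz": [0, 1.6, 0], "twist": [0, 0, 0], "jaw": 1},
    {"xyz": [0, 2.4, 0], "twist": [0, 0, 0], "jaw": 1},
    {"xyz": [0.1, 3.2, 0], "twist": [0, 0, 0], "jaw": 1},
    {"xyz": [0.3, 4.0, 0], "twist": [0, 0, 0], "jaw": 1},
    {"xyz": [0.6, 4.7, 0], "twist": [0, 0, 0], "jaw": 1},
    {"xyz": [0.9, 5.4, 0], "twist": [0, 0, 0], "jaw": 1},
    {"xyz": [1.1, 5.8, 0], "twist": [0, 0, 0], "jaw": 1},
    {"xyz": [1.2, 6.0, 0], "twist": [0, 0, 0], "jaw": 1},
    {"xyz": [1.2, 6.0, 0], "twist": [0, 0, 0], "jaw": 1}
  ]
}}

```text
time_s: 3.6
tool_pos: [0.5433, 0.1002, 0.2408]
tool_rot: [180.0, -0.1, 25.8]
force: [-1.1, 0.3, 0.5]
grip_width: 0.0003
grasp_force: 0.0
```

```bash
python3 - <<'E'
from h import *
c=cam('scene');w=cam('wrist');o=env.get_obs();print(o['tool_pos'],o['force'])
a=cv2.resize(c['img'][160:300,290:430],(400,400));a=np.vstack([a,np.zeros((80,400,3),np.uint8)]);b=w['img'][:,120:520]
cv2.imwrite('pics/d.png',np.hstack([a,b])[:,:,::-1])
E
```

```text
[0.54273449 0.10082887 0.24086624] [ 0.82713628 -0.18678741 -0.40885545]
```

View pics/d.png

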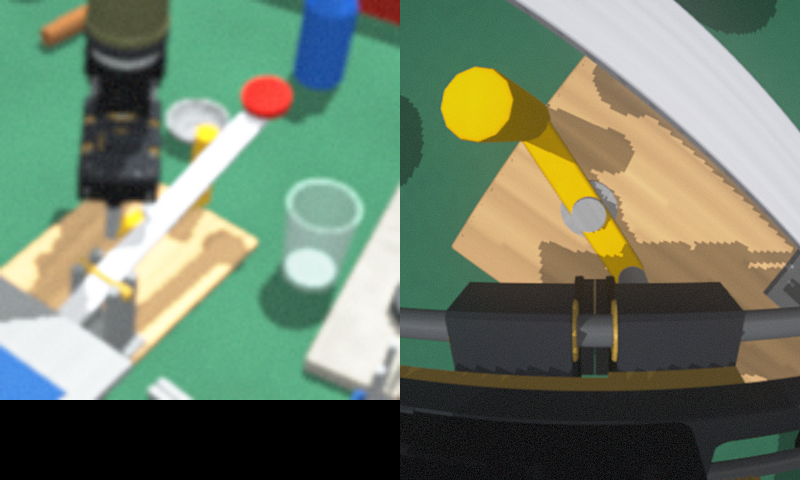

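The stop has swung well out, with the post at (196,103) in the wrist image. The force is near zero, so it isn't at its end stop yet; I'll push on until it resists.

Call:
{"api": "servo_tool", "payload": {
  "plan": [
    {"xyz": [0.3, 0.4, 0], "twist": [0, 0, 0], "jaw": 1},
    {"xyz": [0.6, 0.8, 0], "twist": [0, 0, 0], "jaw": 1},
    {"xyz": [0.6, 0.8, 0], "twist": [0, 0, 0], "jaw": 1}
  ]
}}

```text
time_s: 3.95
tool_pos: [0.5499, 0.0983, 0.2403]
tool_rot: [-179.7, 0.2, 26.0]
force: [-6.3, 4.3, 4.6]
grip_width: 0.0008
grasp_force: 3.4
```

```bash
python3 - <<'E'
from h import *
w=cam('wrist');h=cv2.cvtColor(w['img'],cv2.COLOR_RGB2HSV)
m=cv2.inRange(h,(22,190,200),(32,255,255));k,l,s,ce=cv2.connectedComponentsWithStats(m)
print([(s[i].tolist(),ce[i].round(1)) for i in range(1,k) if s[i,4]>100])
m2=cv2.morphologyEx(m,cv2.MORPH_OPEN,np.ones((45,45)));print(np.argwhere(m2).mean(0)[::-1] if m2.any() else None)
u,v=np.argwhere(m2).mean(0)[::-1]
p=fray(w,u,v,.112);print('post',p)
piv=np.array([.5742,.1175]);d=p[:2]-piv;print(np.linalg.norm(d),'angle',np.radians(np.degrees(np.arctan2(d[1],d[0]))+11))
E
```

```text
[([137, 93, 68, 74, 3793], array([170.4, 129.3])), ([231, 156, 77, 65, 1661], array([271.2, 187.1])), ([299, 226, 45, 31, 737], array([322.3, 244.6]))]
[170.48297872 129.01879433]
post [0.6000029  0.17154789 0.112     ]
0.05989126755334029 angle 1.3173713264525857
```

The stop is at its end: 1.31 rad measured, and the push force has risen to about 7 N. Next I'll back off, rise and move above the pad.

Call:
{"api": "servo_tool", "payload": {
  "plan": [
    {"xyz": [-0.6, -2, 0], "twist": [0, 0, 0], "jaw": 1},
    {"xyz": [-0.6, -3, 0], "twist": [0, 0, 0], "jaw": 1},
    {"xyz": [-0.6, -3, -4], "twist": [0, 0, 0], "jaw": 1},
    {"xyz": [-0.6, -3, -8], "twist": [0, 0, 0], "jaw": 1},
    {"xyz": [-0.6, -3, -12], "twist": [0, 0, 0], "jaw": 1},
    {"xyz": [3, -3.3, -14], "twist": [0, 0, 0], "jaw": 1},
    {"xyz": [7, -3.7, -14], "twist": [0, 0, 0], "jaw": 1},
    {"xyz": [11, -4.1, -14], "twist": [0, 0, 0], "jaw": 1},
    {"xyz": [13.1, -4.3, -14], "twist": [0, 0, 0], "jaw": 1},
    {"xyz": [13.1, -4.3, -14], "twist": [0, 0, 0], "jaw": 1}
  ]
}}

```text
time_s: 4.83
tool_pos: [0.653, 0.1946, 0.3796]
tool_rot: [-179.8, -0.1, 26.0]
force: [-1.3, -0.1, 0.3]
grip_width: 0.0007
grasp_force: 0.0
```

```bash
python3 - <<'E'
from h import *
w=cam('wrist','w3.png');s=cam('scene');o=env.get_obs();print(o['tool_pos'],o['tool_rot'],o['force'])
cv2.imwrite('pics/e.png',np.hstack([cv2.resize(s['img'][140:300,270:430],(400,400)),w['img'][80:,120:520]])[:,:,::-1])
h=cv2.cvtColor(w['img'],cv2.COLOR_RGB2HSV);m=cv2.inRange(h,(0,150,80),(6,255,255))
k,l,st,ce=cv2.connectedComponentsWithStats(m);print([(st[i].tolist(),ce[i]) for i in range(1,k) if st[i,4]>100])
E
```

```text
[0.65061074 0.1929692  0.3799293 ] [-1.79947104e+02  4.71233676e-02  2.59618430e+01] [-0.17632587  0.07107042  0.19571854]
[([0, 19, 39, 108, 1986], array([12.89224572, 62.74672709])), ([267, 231, 81, 53, 3294], array([306.78202793, 258.73527626]))]
```

View pics/e.png

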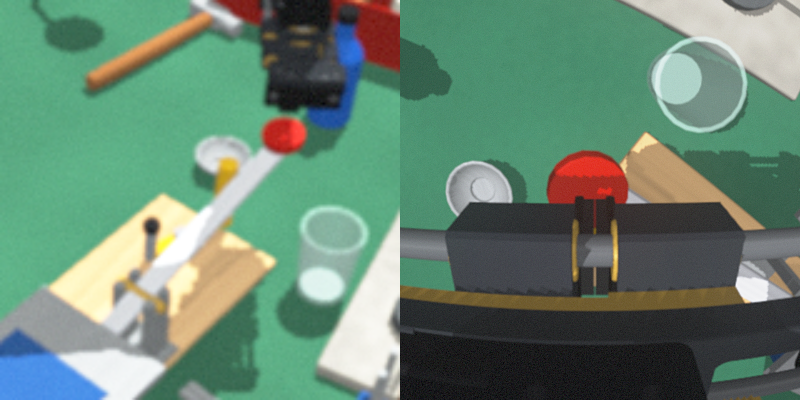

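The pad lies under the fingertips, its visible circle centred near (307,270) in the wrist image. The scene view shows the stop swung clear. One quick ray check of the pad centre.

```bash
python3 - <<'E'
from h import *
w=cam('wrist')
h=cv2.cvtColor(w['img'],cv2.COLOR_RGB2HSV);m=cv2.inRange(h,(0,150,80),(6,255,255));m[:,:200]=0
# upper outline of disc -> plane points -> circle fit
P=np.array([fray(w,u,np.nonzero(m[:,u])[0][0],.161)[:2] for u in range(268,347,3)])
A=np.c_[2*P,np.ones(len(P))];x=np.linalg.lstsq(A,(P**2).sum(1),rcond=None)[0]
print(x[:2],np.sqrt(x[2]+x[:2]@x[:2]))
E
```

```text
[0.65205104 0.19967139] 0.022536069515523803
```

Call:
{"api": "servo_tool", "payload": {
  "plan": [
    {"xyz": [0.2, -0.4, 1.5], "twist": [0, 0, 0], "jaw": 1},
    {"xyz": [0.2, -0.4, 3], "twist": [0, 0, 0], "jaw": 1},
    {"xyz": [0.2, -0.4, 3.6], "twist": [0, 0, 0], "jaw": 1},
    {"xyz": [0.2, -0.4, 4.0], "twist": [0, 0, 0], "jaw": 1},
    {"xyz": [0.3, -0.5, 4.5], "twist": [0, 0, 0], "jaw": 1},
    {"xyz": [0.3, -0.6, 5], "twist": [0, 0, 0], "jaw": 1},
    {"xyz": [0.4, -0.7, 5.6], "twist": [0, 0, 0], "jaw": 1},
    {"xyz": [0.4, -0.7, 6.2], "twist": [0, 0, 0], "jaw": 1},
    {"xyz": [0.5, -0.8, 6.8], "twist": [0, 0, 0], "jaw": 1},
    {"xyz": [0.5, -0.8, 6.8], "twist": [0, 0, 0], "jaw": 1}
  ]
}}

```text
time_s: 5.82
tool_pos: [0.6513, 0.2021, 0.3126]
tool_rot: [-180.0, -0.1, 25.9]
force: [0.2, 1.7, 4.3]
grip_width: 0.0002
grasp_force: 2.4
```

Contact at about 4 N, and the lever is yielding. Continuing the press.

Call:
{"api": "servo_tool", "payload": {
  "plan": [
    {"xyz": [0, 0, 0.7], "twist": [0, 0, 0], "jaw": 1},
    {"xyz": [0.1, -0.1, 1.4], "twist": [0, 0, 0], "jaw": 1},
    {"xyz": [0.1, -0.2, 2.1], "twist": [0, 0, 0], "jaw": 1},
    {"xyz": [0.2, -0.2, 2.8], "twist": [0, 0, 0], "jaw": 1},
    {"xyz": [0.2, -0.2, 3.5], "twist": [0, 0, 0], "jaw": 1},
    {"xyz": [0.2, -0.2, 4.2], "twist": [0, 0, 0], "jaw": 1},
    {"xyz": [0.2, -0.2, 4.9], "twist": [0, 0, 0], "jaw": 1},
    {"xyz": [0.1, -0.2, 5.6], "twist": [0, 0, 0], "jaw": 1},
    {"xyz": [0.1, -0.1, 6.3], "twist": [0, 0, 0], "jaw": 1},
    {"xyz": [0.1, -0.1, 6.5], "twist": [0, 0, 0], "jaw": 1}
  ]
}}

```text
time_s: 6.65
tool_pos: [0.652, 0.2033, 0.2481]
tool_rot: [-180.0, -0.1, 25.9]
force: [0.1, 1.6, 6.7]
grip_width: 0.0006
grasp_force: 3.2
```

Call:
{"api": "servo_tool", "payload": {
  "plan": [
    {"xyz": [0, 0, 0.1], "twist": [0, 0, 0], "jaw": 1},
    {"xyz": [0, 0, 0.2], "twist": [0, 0, 0], "jaw": 1},
    {"xyz": [0, 0, 0.2], "twist": [0, 0, 0], "jaw": 1},
    {"xyz": [0, 0, 0.2], "twist": [0, 0, 0], "jaw": 1},
    {"xyz": [0, 0, 0.2], "twist": [0, 0, 0], "jaw": 1},
    {"xyz": [0, 0, 0.2], "twist": [0, 0, 0], "jaw": 1}
  ]
}}

```text
time_s: 7.15
tool_pos: [0.6521, 0.2032, 0.247]
tool_rot: [180.0, -0.1, 25.9]
force: [-0.4, 0.7, 5.4]
grip_width: 0.0002
grasp_force: 2.8
```

```bash
python3 - <<'E'
from h import *
w=cam('wrist');s=cam('scene');o=env.get_obs();print(o['time_s'],o['tool_pos'],o['tool_rot'],o['force'])
cv2.imwrite('pics/f.png',np.hstack([cv2.resize(s['img'][160:360,230:430],(400,400)),w['img'][80:,120:520]])[:,:,::-1])
E
```

```text
7.25 [0.65210716 0.20322489 0.24698166] [ 1.79982396e+02 -1.18746803e-01  2.58892676e+01] [-1.22808859  0.78617638  4.97251026]
```

View pics/f.png

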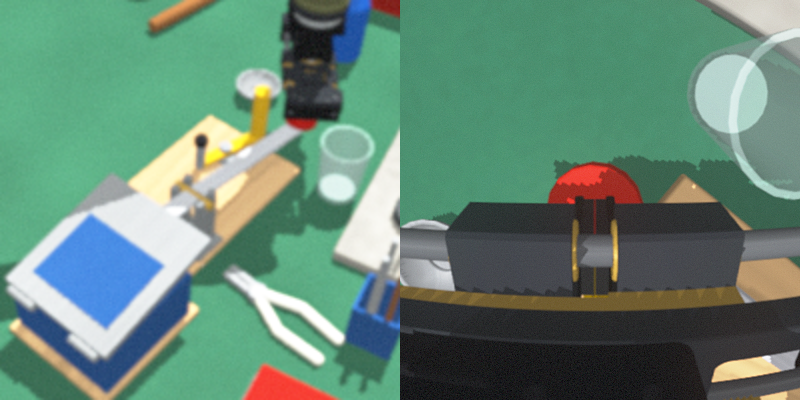

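The flap is raised, the lever is held down about 96 mm (edge up about 34 mm), the pin is in its notches, the stop is out and the bystanders are undisturbed.

```bash
python3 -c "
from cell import env
print(env.sign_off())"
```

```text
the job is handed in; nothing more can be done
None
```

The job is handed in. The stop is swung fully out (about 1.3 rad) and the fingertips are holding the lever's pad down about 96 mm with roughly 5 N, which by the 0.36 ratio puts the flap's free edge about 34 mm up.

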